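# Start and drive the lantern strap's self-tapping screw with a socket key

## Task

Fasten the lantern's strap: put the upright socket key over the screw that still stands proud, then press down firmly and steadily while turning it clockwise, so that it cuts its own thread, until its collar is down on the strap. Do not let it spin without biting, shove it in without turning, or turn on once it is home. Then lift the key off, stand it upright on the ledge away from the lantern's rail and leave the other things alone.

Things in the scene. Friction and masses are not known exactly. Their poses are not given: they have to be found in the camera images.
- key_grip (a point): centre of the grip of the socket key, a loose 0.15 kg tool standing upright on its mouth: 105 mm high; on top a square wooden grip 24 x 24 mm, 60 mm tall (this point is 75 mm above the mouth, 30 mm below the top), then a 14 mm round shaft 29 mm long, then a 28 x 28 mm steel socket 16 mm high. z is its axis (up), x and y are square to the sides of grip and socket
- key_mouth (a point): centre of the key's open lower end, on its axis. The square hole there is 18 x 18 mm (mouth widened by a small bevel), 11 mm deep, its sides parallel to the sides of the grip
- screw_head (a point): centre of the top of the proud self-tapping screw. Square head 16 x 16 mm, 12 mm high, top edge bevelled by 2 mm, on a round collar 28 mm across, 3 mm thick. x, y are square to the head's sides and turn with it; z is up. The key fits in any of its four quarter-turn positions with 1 mm to spare all round (about 0.13 rad of play each way); fully on, its mouth is 11 mm below this point
- screw: the same screw; origin on its axis at the underside of the collar
- holder: timber rail fixed to the ledge, 90 mm wide (x), 310 mm long (y from -65 to +245 mm), 30 mm high, with a 3 mm steel strap on top; origin on the ledge below the proud screw. A solar lantern (88 mm across, top 144 mm above the ledge) stands on it at y = 135 mm, and a like screw, already home, at y = 225 mm
- depth (a joint): how far the proud screw has gone down, m: 0 at the start with its collar 5 mm above the strap, 0.005 when the collar is down on the strap (hard stop)
- turn (a joint): how far the screw has been turned, rad, growing clockwise seen from above, 0 at the start. It resists with about 0.06 N m and stays where it is left. Home is reached in between half a turn and one turn; the advance per turn is steady but not given
- slip (a joint): slip of the thread in the wood, m: advance due from the turning less the true depth. 0 while it cuts cleanly; grows when turned with too little push (under about 9 N it spins and strips) or turned on once home; goes below 0 when shoved in (over about 18 N tears the hole). Push some 14 N (beside the key's weight) while turning. Spoilt beyond 1.5 mm either way
- key: the socket key; origin at the centre of its mouth
- bowl: stainless steel bowl, 124 mm across, 50 mm high; origin under its centre
- jar: white ceramic jar, 80 mm across, 90 mm high; origin under its centre
- hairbrush: orange plastic hairbrush lying bristles up, 200 mm long along its y, 50 mm wide, 32 mm high; origin under its middle
- screwdriver: ordinary screwdriver about 200 mm long, lying on the ledge along its x; it does not fit the screw
- tin: open steel tin of spare screws, 70 x 90 mm, 25 mm high; origin under its centre
- cup: blue ceramic mug, 74 mm across, 80 mm high; origin under its centre
Things that resemble listed ones, but are neither listed nor needed, are in the scene too. Of the things like the key, leave any that is blue, purple or red; of the rest the larger one is meant.

How it is judged (in metres and radians):
On the way, in this order (a step that is already met when the one before it is completed fails the run):
1. the key is fully on the proud screw's head (horizontal distance between key_mouth and screw_head below 0.004 m and z of key_mouth in the frame of screw_head below -0.008 m and angle between key_mouth's own z axis and vertical below 0.15 rad), for 0.2 s.
2. the first thread is cut: with the key on it the screw has gone down more than 2 mm by turning more than 1.2 rad (all of step 1 and value of joint depth above 0.002 m and value of joint turn above 1.2 rad), for 0.1 s.
3. the collar is down on the strap (value of joint depth above 0.004 m and value of joint turn above 2.8 rad), for 0.1 s.
At the end, for the whole second after the job is handed in: The screw has gone down at least 4 of its 5 mm, turned by at least 2.8 rad; the key stands upright (within 0.1 rad) on the ledge, at rest, more than 70 mm from the screw (all of step 3 and angle between key_mouth's own z axis and vertical below 0.1 rad and height (world z) of key_mouth below 0.004 m and horizontal distance between key_mouth and screw_head above 0.07 m and linear speed of key below 0.02 m/s); the robot touches nothing.
It fails at once if the thread is stripped: the screw is turned without biting, or turned on after it is home (slip above 1.5 mm) (value of joint slip above 0.0015 m).
It fails at once if the hole is torn: the screw is shoved down without turning (slip below -1.5 mm) (value of joint slip below -0.0015 m).
It fails at once if another thing on the ledge is moved by more than 30 mm (distance of any of bowl, jar, hairbrush, screwdriver, tin, cup from where it was at the start of the episode above 0.03 m).
It also fails if it takes over 72 s, if anything falls off the work surface, if the arm or the gripper's body presses on something with over 40 N, if the wrist force passes 120 N, or if a joint passes its speed limit or range.

## Robot

A 7-joint arm with a two-finger parallel gripper is mounted at the origin on the work surface. World frame = base frame: x ahead of the robot, y to its left, z up, the work surface at z = 0. Lengths are in mm, angles in rad, forces in N, time in s.
With the tool pointing down it reaches from about 400 to 900 mm from the base axis. Payload 5.5 kg.
Tool frame: the origin (TCP) lies between the finger pads; the fingertips stand 19 mm ahead of it and the grasp point (between the pads) is the TCP; z points along the fingers, y is the direction in which the jaws open and shut (so a half turn about z gives the same grasp; the last joint's range is limited). The gripper opens to 85 mm and grips with 20 to 120 N. Pads are 22 mm wide; open, the fingers measure 114 mm over their backs; the gripper's body (76 mm by 85 mm) begins 54 mm behind the grasp point. The pads swing forward as they close: fully open they stand 13 mm farther back than shut.
Start: joints at [1.467, 0.501, -0.427, 1.55, 0.221, 1.138, -0.21], TCP at [233.141, -606.749, 250.31] pointing down, gripper open.
Joint ranges: [-2.88, 2.88], [-0.31, 2.03], [-1.54, 1.56], [0.2, 2.42], [-1.41, 4.55], [0.19, 2.02], [-2.57, 2.57]. Speed limits (rad/s): [2.57, 2.57, 3.14, 3.14, 3.14, 3.14, 3.14].

## Interface

Orientations are given as a 3x3 rotation matrix whose columns are the frame's x, y, z axes.
In Python, from plant import * gives the robot as it stands.
- The arm moves only by the shell command python3 -m pendant 'ROWS'. ROWS is JSON, a list that holds one entry, the list of rows, each a list of 7 numbers: the finger opening in cm, from 0 to 8.54, then the shift along the tool's x, y, z in cm, then the turn, a rotation vector about the tool's x, y, z in degrees. A call has 1 to 12 rows; each row shifts and turns the commanded pose from where the row before left it, along the tool's axes as they then stand; what a row does not reach is not made up. A row lasts 1/8 s, in which the tool goes at most 62.5 mm and 10.7 degrees, less where a joint would pass 70% of its speed; a pose out of reach is approached as far as the arm can. A call with a gripper value outside its range is refused whole. The fingers move at their own pace and stop on an object; the grip force is fixed at half the most. Time passes only in rows, so rows that do not move let the fingers close. It gives the time, the measured TCP pose, the force and the opening at its end, in the units of the state.
- observe(): the state, without advancing time (a new reading comes with each control period).
- get_image(name): name is "side" or "top"; returns (picture, depth): 384x512x3 uint8, red, green, blue; 384x512 float32, mm along the optical axis (not along the pixel's ray), 0 where there is no reading.
- camera_model(name): a dict with "mtx" (3x3 intrinsics, pixels), "view" (4x4, takes a point from world to camera coordinates). Camera axes: x right, y down, z forward; pixel columns grow to the right and rows downward; lengths in mm; the calibration is good to about 2 mm. A picture is of the moment at which its call begins. camera_model takes no time and is no camera call.
- finish_job(): hands the job in, once; it reports no verdict.
The state is a dict: "time_s": time; "qpos": joint angles; "joint_vel": joint speeds; "tau": joint torques, N m; "ee_pos": TCP position; "orientation": TCP orientation; "wrist_force": force on the tool from outside, world axes, zero at the start; "ft_torque": the same for the moment, N m; "grip_width": finger opening in mm.
Only numpy, scipy, OpenCV 4.12 (cv2) and the standard library are available. Lean on these libraries where they do the work, as an engineer would, in place of code of your own. Each camera call takes 0.05 s, during which the arm holds its last target. There are 200 camera calls.

## Working session

There is one attempt and no reset: what is moved stays moved. The work goes in short steps, Python scripts to look and compute and a shell command to move; the robot and the scene stay as the last step left them, time stands still between calls to the robot, and variables do not carry over. Pictures are saved under pics/ and viewed, about 8 in all and at most 12, crops included, and the job is handed in when it is done.

```bash
mkdir -p pics; cat > h.py <<'E'
from plant import *
import numpy as np, cv2
def snap(n,f):
    p,d=get_image(n); cv2.imwrite(f'pics/{f}.png',p[:,:,::-1]); np.savez(f'pics/{f}.npz',p=p,d=d); return p,d
def world(n,u,v,z):
    m=camera_model(n);K=np.array(m['mtx']);V=np.array(m['view'])
    c=np.linalg.inv(K)@np.array([u,v,1.]);return (np.linalg.inv(V)@np.r_[c*z,1])[:3]
def onplane(n,u,v,h):
    a=world(n,u,v,1.);b=world(n,u,v,1000.);return a+(b-a)*(h-a[2])/(b[2]-a[2])
def proj(n,P):
    m=camera_model(n);K=np.array(m['mtx']);V=np.array(m['view'])
    c=(V@np.r_[P,1])[:3];q=K@c;return q[:2]/q[2]
E
python3 - <<'E'
from h import *
a,_=snap('top','t0');b,_=snap('side','s0')
cv2.imwrite('pics/t0b.png',cv2.resize(a[:,:,::-1],(800,600),interpolation=cv2.INTER_CUBIC))
cv2.imwrite('pics/s0b.png',cv2.resize(b[:,:,::-1],(800,600),interpolation=cv2.INTER_CUBIC))
o=observe();print(o)
for n in('top','side'):
    V=np.array(camera_model(n)['view']);print(n,-V[:3,:3].T@V[:3,3],V[:3,:3],camera_model(n)['mtx'])
E
```

```text
{'time_s': 0.1, 'qpos': array([ 1.46722921,  0.50178528, -0.42680611,  1.55132913,  0.22078418,
        1.13830037, -0.21033787]), 'joint_vel': array([ 0.00093725, -0.00240963,  0.00053731, -0.00371112, -0.00095936,
        0.00041405,  0.0005563 ]), 'tau': array([-1.08021166e-02, -5.70818424e+01, -5.83841354e+00, -2.81749034e+01,
        1.05626709e-02,  5.55204693e-03,  2.91057324e-05]), 'ee_pos': array([ 232.84572346, -606.2344884 ,  249.35014028]), 'orientation': array([[ 9.33491789e-01,  3.58598343e-01, -5.56167273e-04],
       [ 3.58598764e-01, -9.33490275e-01,  1.68309096e-03],
       [ 8.43768878e-05, -1.77059249e-03, -9.99998429e-01]]), 'wrist_force': array([ 0.22217777,  0.28925838, -0.0998153 ]), 'ft_torque': array([0.02701541, 0.02171573, 0.00939659]), 'grip_width': 85.62403652099317}
top [ 298.18380779   30.20421273 1514.30567599] [[-0.01891875 -0.99980059 -0.00639255]
 [-0.98518817  0.01973136 -0.17033775]
 [ 0.17042992  0.00307528 -0.985365  ]] [[458.92558439   0.         251.77023862]
 [  0.         458.92558439 190.2951521 ]
 [  0.           0.           1.        ]]
side [ 524.6289678  -756.84427016  672.86653188] [[ 0.99879629 -0.04898826 -0.00247223]
 [-0.03194469 -0.61140169 -0.79067535]
 [ 0.03722228  0.78980258 -0.61223066]] [[387.11766653   0.         249.47276323]
 [  0.         387.11766653 188.35710525]
 [  0.           0.           1.        ]]
```

View pics/t0b.png

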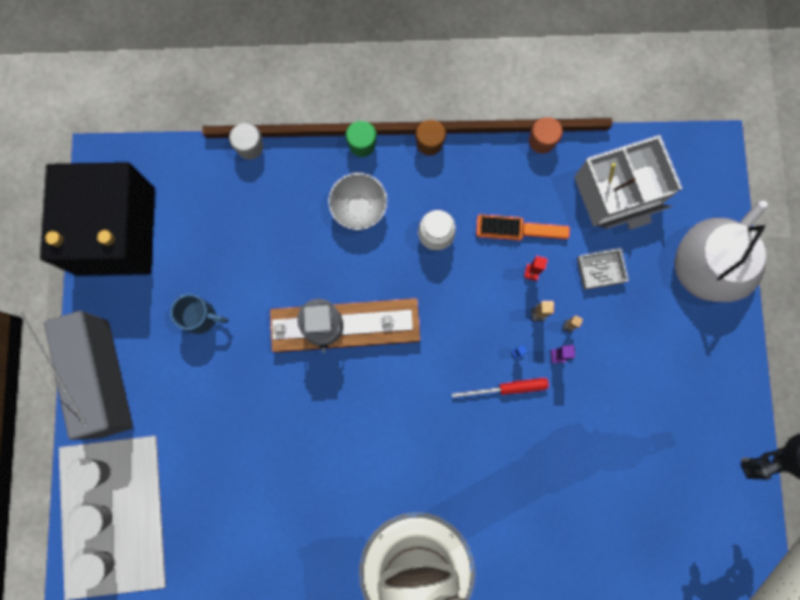

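View pics/s0b.png

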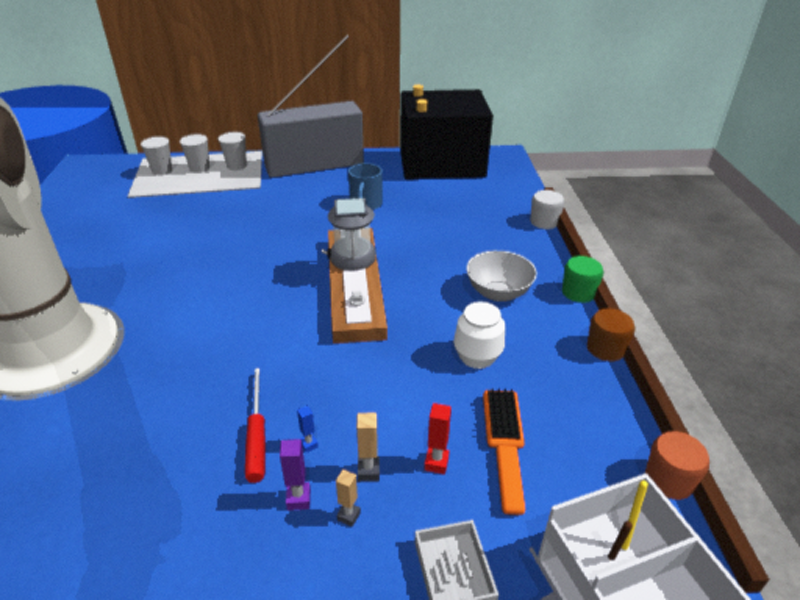

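The top view shows five key-like tools: red (537,268), large wood (543,310), small wood (572,323), blue (518,352) and purple (563,353). The larger uncoloured one at (543,310) fits. The proud screw is at (387,322) and the home screw at (279,330). The crop below should confirm this.

```bash
python3 - <<'E'
from h import *
t=np.load('pics/t0.npz');s=np.load('pics/s0.npz')
def crop(p,u,v,w):  # w half
    return cv2.resize(p[v-w:v+w,u-w:u+w,::-1],(400,300) if 0 else (300,300),interpolation=cv2.INTER_NEAREST)
im=np.vstack([np.hstack([crop(t['p'],348,200,25),crop(t['p'],248,206,25)]),np.hstack([crop(s['p'],235,285,25),crop(s['p'],228,192,25)])])
cv2.imwrite('pics/c0.png',im)
# key grip from top: wood colour points from both cams w/ depth
for n,d,(u,v) in(('top',t,(348,200)),('side',s,(235,285))):
    p=d['p'].astype(int);pts=[]
    for y in range(v-25,v+25):
        for x in range(u-25,u+25):
            r,g,b=p[y,x]
            if r>120 and r>b+40 and g>r*0.6 and d['d'][y,x]>0: pts.append((x,y,*world(n,x,y,d['d'][y,x])))
    pts=np.array(pts);
    top=pts[pts[:,4]>95]
    print(n,len(pts),len(top)); print(np.round(top,0)[::max(1,len(top)//40)])
# screw head highest points around rail
for n,d,(u,v) in(('top',t,(248,206)),('side',s,(228,190))):
    print(n);
    pts=np.array([(x,y,*world(n,x,y,d['d'][y,x])) for y in range(v-9,v+9) for x in range(u-9,u+9)])
    q=pts[pts[:,4]>44];print(np.round(q))
E
```

```text
top 86 55
[[ 348.  193.  528. -265.  104.]
 [ 349.  193.  527. -267.  106.]
 [ 351.  193.  527. -273.  107.]
 [ 352.  193.  527. -277.  106.]
 [ 347.  194.  524. -261.  107.]
 [ 348.  194.  524. -264.  107.]
 [ 349.  194.  526. -269.   96.]
 [ 350.  194.  524. -270.  105.]
 [ 351.  194.  524. -273.  108.]
 [ 352.  194.  524. -276.  107.]
 [ 353.  194.  524. -279.  106.]
 [ 346.  195.  521. -258.  105.]
 [ 347.  195.  521. -260.  107.]
 [ 348.  195.  521. -264.  107.]
 [ 349.  195.  521. -268.  103.]
 [ 350.  195.  521. -270.  106.]
 [ 351.  195.  521. -273.  107.]
 [ 352.  195.  520. -276.  109.]
 [ 353.  195.  521. -279.  107.]
 [ 346.  196.  518. -258.  105.]
 [ 347.  196.  517. -260.  111.]
 [ 348.  196.  518. -264.  104.]
 [ 349.  196.  518. -267.  102.]
 [ 350.  196.  517. -270.  107.]
 [ 351.  196.  517. -273.  107.]
 [ 352.  196.  518. -276.  105.]
 [ 353.  196.  519. -281.   98.]
 [ 346.  197.  514. -257.  109.]
 [ 347.  197.  514. -260.  109.]
 [ 348.  197.  513. -262.  115.]
 [ 349.  197.  515. -267.  102.]
 [ 350.  197.  515. -270.  106.]
 [ 351.  197.  515. -273.  105.]
 
[... 3842 characters left out ...]
  54.]
 [ 227.  189.  504.   44.   52.]
 [ 228.  189.  506.   45.   52.]
 [ 229.  189.  509.   43.   53.]
 [ 230.  189.  511.   43.   53.]
 [ 231.  189.  514.   45.   51.]
 [ 226.  190.  501.   42.   50.]
 [ 227.  190.  504.   41.   51.]
 [ 228.  190.  506.   40.   52.]
 [ 229.  190.  509.   43.   50.]
 [ 230.  190.  511.   43.   49.]
 [ 231.  190.  514.   43.   49.]
 [ 226.  191.  501.   38.   51.]
 [ 227.  191.  503.   42.   47.]
 [ 228.  191.  506.   42.   47.]
 [ 229.  191.  509.   43.   46.]
 [ 230.  191.  511.   38.   50.]
 [ 231.  191.  514.   44.   45.]
 [ 226.  192.  501.   41.   45.]
 [ 227.  192.  503.   39.   47.]
 [ 231.  192.  514.   41.   45.]
 [ 222.  198.  525. -757.  673.]]
```

View pics/c0.png

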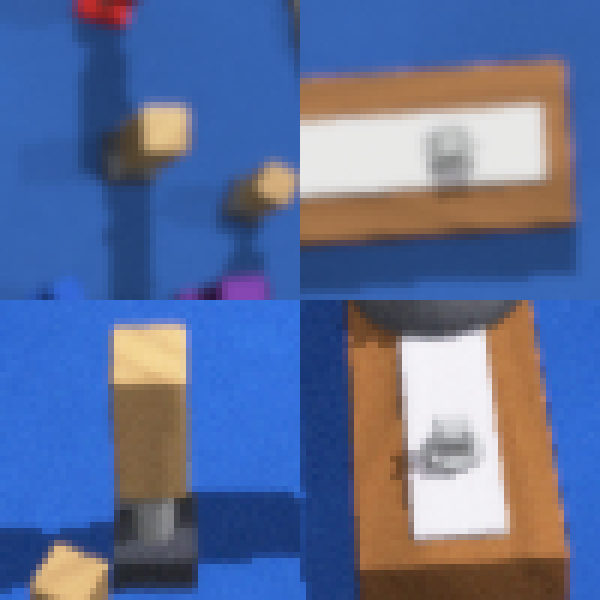

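The crop confirms it: the tall wooden grip with a dark steel socket is the key, with its top near (518,-269) and sides about square to the world axes. The screw head is near (506,49), also about square. Moving above the key now.

```bash
python3 -m pendant '[[[4.2,3.87,-2.12,0.3,0,0,0],[4.2,3.87,-2.12,0.3,0,0,0],[4.2,3.87,-2.12,0.3,0,0,0],[4.2,3.87,-2.12,0.3,0,0,0],[4.2,3.87,-2.12,0.3,0,0,0],[4.2,3.87,-2.12,0.3,0,0,0],[4.2,3.87,-2.12,0.3,0,0,0],[4.2,3.87,-2.12,0.3,0,0,0],[4.2,3.87,-2.12,0.3,0,0,0],[4.2,3.87,-2.12,0.3,0,0,0],[4.2,0,0,0,0,0,-10],[4.2,0,0,0,0,0,-10]]]'
python3 - <<'E'
from h import *
o=observe();print(o['qpos'].round(3),o['ee_pos'].round(1),o['orientation'].round(3).tolist(),o['grip_width'])
t=np.load('pics/t0.npz')
for nm,(u,v) in dict(small=(572,323),red=(540,266),blue=(519,352),pur=(565,353)).items():
    u=int(u/1.5625);v=int(v/1.5625)
    P=np.array([world('top',x,y,t['d'][y,x]) for y in range(v-9,v+9) for x in range(u-9,u+9) if t['d'][y,x]>0])
    h=np.percentile(P[:,2],99);q=P[P[:,2]>h-12];print(nm,h.round(),q.min(0).round(),q.max(0).round())
E
```

```text
time_s: 1.6
ee_pos: [518.6, -268.8, 219.8]
orientation: [[0.749, 0.662, -0.001], [0.662, -0.749, 0.001], [-0.0, -0.001, -1.0]]
wrist_force: [-0.2, -0.4, -0.1]
grip_width: 41.9
[ 0.921  0.455 -0.635  1.745  0.306  1.042 -0.669] [ 518.6 -268.8  219.8] [[0.749, 0.662, -0.001], [0.662, -0.749, 0.001], [-0.0, -0.001, -1.0]] 41.92107888890332
small 84.0 [ 480. -343.   73.] [ 502. -321.   89.]
red 109.0 [ 594. -272.   98.] [ 620. -246.  110.]
blue 74.0 [ 428. -229.   63.] [ 444. -211.   76.]
pur 109.0 [ 417. -317.   97.] [ 440. -293.  113.]
```

```bash
python3 -m pendant '[[[4.2,0,0,0,0,0,-10],[4.2,0,0,0,0,0,-10],[4.2,0,0,0,0,0,-10],[4.2,0,0,0,0,0,-10],[4.2,0,0,0,0,0,-8.5]]]'
python3 - <<'E'
from h import *
o=observe();print(o['qpos'].round(3),o['ee_pos'].round(1),o['orientation'].round(3).tolist(),o['grip_width'])
E
```

```text
time_s: 2.22
ee_pos: [518.0, -270.0, 219.9]
orientation: [[0.003, 1.0, -0.001], [1.0, -0.003, 0.0], [0.0, -0.001, -1.0]]
wrist_force: [0.3, -0.1, 0.7]
grip_width: 42.1
[ 1.05   0.508 -0.817  1.742  0.415  1.075  0.09 ] [ 518.  -270.   219.9] [[0.003, 1.0, -0.001], [1.0, -0.003, 0.0], [0.0, -0.001, -1.0]] 42.08924257683727
```

```bash
python3 -m pendant '[[[4.2,0,0,0,0,0,-10],[4.2,0,0,0,0,0,-10],[4.2,0,0,0,0,0,-10],[4.2,0,0,0,0,0,-10],[4.2,0,0,0,0,0,-10],[4.2,0,0,0,0,0,-10],[4.2,0,0,0,0,0,-10],[4.2,0,0,0,0,0,-10],[4.2,0,0,0,0,0,-10],[4.2,0,0,4,0,0,0],[4.2,0,0,3,0,0,0],[4.2,0,0,0,0,0,0]]]'
python3 - <<'E'
from h import *
o=observe();print(o['qpos'].round(3),o['ee_pos'].round(1),o['orientation'].round(3).tolist(),o['grip_width'])
# averaged super-res crops of the screw
out=[]
for n,(u,v) in(('top',(247,205)),('side',(228,190))):
    a=np.mean([get_image(n)[0][v-15:v+15,u-15:u+15].astype(float) for _ in range(6)],0)
    out.append(cv2.resize(a[:,:,::-1].astype(np.uint8),(400,400),interpolation=cv2.INTER_CUBIC))
cv2.imwrite('pics/c1.png',np.hstack(out))
E
```

```text
time_s: 3.72
ee_pos: [516.4, -269.6, 147.9]
orientation: [[-1.0, 0.008, -0.005], [0.008, 1.0, 0.002], [0.005, 0.002, -1.0]]
wrist_force: [0.1, -0.3, 0.6]
grip_width: 41.7
[ 1.202  0.749 -1.084  1.792  0.747  1.084  1.406] [ 516.4 -269.6  147.9] [[-1.0, 0.008, -0.005], [0.008, 1.0, 0.002], [0.005, 0.002, -1.0]] 41.73973403339667
```

View pics/c1.png

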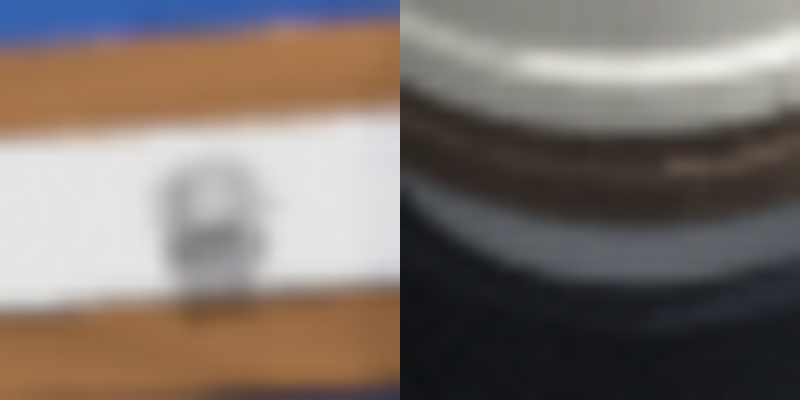

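The top crop shows the proud head with its front edge running (175,232)–(250,225), so it is turned only about 3–4° CCW, much like the rail. The arm hides the side half. Grasping the key next.

```bash
python3 -m pendant '[[[4.2,-0.15,0,3.3,0,0,0],[4.2,0,0,3.3,0,0,0],[4.2,0,0,0,0,0,0],[0.5,0,0,0,0,0,0],[0.5,0,0,0,0,0,0],[0.5,0,0,0,0,0,0],[0.5,0,0,0,0,0,0],[0.5,0,0,0,0,0,0]]]'
```

```text
time_s: 5.32
ee_pos: [520.7, -270.3, 85.6]
orientation: [[-1.0, 0.008, 0.002], [0.008, 1.0, -0.001], [-0.002, -0.001, -1.0]]
wrist_force: [-0.6, -0.6, 6.6]
grip_width: 23.5
```

```bash
python3 -m pendant '[[[0.5,0,0,-2,0,0,0],[0.5,0,0,-5,0,0,0],[0.5,0,0,-5.5,0,0,0],[0.5,0.15,4,0,0,0,0],[0.5,0.2,4.5,0,0,0,0],[0.5,0.2,4.5,0,0,0,0],[0.5,0.2,4.5,0,0,0,0],[0.5,0.2,4.5,0,0,0,0],[0.5,0.2,4.5,0,0,0,0],[0.5,0.2,4.2,0,0,0,0],[0.5,0.15,1.2,0,0,0,0],[0.5,0,0,0,0,0,0]]]'
python3 -m pendant '[[[0.5,0,0,0,0,0,-10],[0.5,0,0,0,0,0,-10],[0.5,0,0,0,0,0,-10],[0.5,0,0,0,0,0,-10],[0.5,0,0,0,0,0,-10],[0.5,0,0,0,0,0,-10],[0.5,0,0,0,0,0,-10],[0.5,0,0,0,0,0,-10],[0.5,0,0,0,0,0,-10],[0.5,0,0,0,0,0,-3],[0.5,0,0,0,0,0,0]]]'
python3 - <<'E'
from h import *
b,_=snap('side','s1');a,_=snap('top','t1')
o=observe();print(o['qpos'].round(3),o['ee_pos'].round(1),o['orientation'].round(3).tolist(),o['grip_width'],o['wrist_force'])
cv2.imwrite('pics/c2.png',np.hstack([cv2.resize(x[v-45:v+45,u-30:u+30,::-1],(400,600),interpolation=cv2.INTER_CUBIC) for x,u,v in((a,247,200),(b,228,165))]))
E
```

```text
time_s: 6.82
ee_pos: [507.4, 49.6, 209.9]
orientation: [[-1.0, 0.006, 0.0], [0.006, 1.0, -0.001], [-0.0, -0.001, -1.0]]
wrist_force: [0.3, -0.2, -1.5]
grip_width: 23.4
time_s: 8.2
ee_pos: [507.8, 46.9, 208.9]
orientation: [[0.04, -0.999, -0.001], [-0.999, -0.04, -0.001], [0.001, 0.001, -1.0]]
wrist_force: [-0.3, -0.2, -1.7]
grip_width: 23.6
[ 0.89   0.808 -1.488  1.922  0.854  1.274  2.296] [507.7  47.6 209.1] [[0.041, -0.999, -0.0], [-0.999, -0.041, -0.001], [0.001, 0.0, -1.0]] 23.260133065960904 [-0.45041027  0.11590858 -1.07157258]
```

View pics/c2.png

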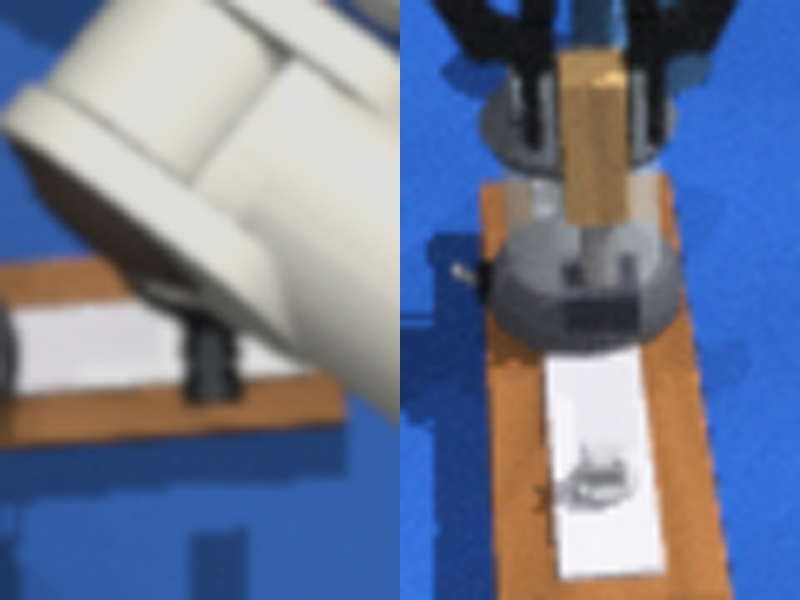

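```bash
python3 - <<'E'
from h import *
F=[get_image('side') for _ in range(6)]
p=np.mean([f[0].astype(float) for f in F],0); d=np.median([f[1] for f in F],0)
np.savez('pics/s2.npz',p=p,d=d)
P=np.full(d.shape+(3,),np.nan)
for v in range(120,205):
    for u in range(205,255):
        if d[v,u]>0:P[v,u]=world('side',u,v,d[v,u])
# key: points within 20mm of (507,47), z>115
m=(abs(P[...,0]-507)<25)&(abs(P[...,1]-47)<22)
k=P[m&(P[...,2]>120)]
for lo,hi in((120,145),(170,185),(185,195)):
    q=k[(k[:,2]>lo)&(k[:,2]<hi)];print('key',lo,hi,len(q),np.percentile(q,[1,50,99],axis=0).round(1).tolist(), 'front slope',np.polyfit(q[:,0],q[:,1],1).round(3))
h=P[m&(P[...,2]>48)&(P[...,2]<60)];print('head',len(h),np.percentile(h,[1,50,99],axis=0).round(1).tolist())
h=P[m&(P[...,2]>41)&(P[...,2]<49)];print('front',h.round(1).tolist())
# lowest part of key: mouth height
col=k[np.argsort(k[:,2])][:12];print(col.round(1).tolist())
a=cv2.resize(p[180:200,216:242,::-1].astype(np.uint8),(780,600),interpolation=cv2.INTER_CUBIC);cv2.imwrite('pics/c3.png',a)
E
```

```text
Traceback (most recent call last):
  File "h.py", line 6, in world
    m=camera_model(n);K=np.array(m['mtx']);V=np.array(m['view'])
ValueError: time passes only in moves, steps and waits
```

```bash
sed -i 's/^import numpy.*/import numpy as np, cv2, functools\ncamera_model=functools.lru_cache(None)(camera_model)/' h.py; python3 - <<'E'
from h import *
z=np.load('pics/s2.npz');p=z['p'];d=z['d']
P=np.full(d.shape+(3,),np.nan)
for v in range(120,205):
    for u in range(205,255):
        if d[v,u]>0:P[v,u]=world('side',u,v,d[v,u])
m=(abs(P[...,0]-507)<25)&(abs(P[...,1]-47)<22)
k=P[m&(P[...,2]>115)]
for lo,hi in((118,140),(165,180),(180,192)):
    q=k[(k[:,2]>lo)&(k[:,2]<hi)];print('key',lo,hi,len(q),np.percentile(q,[1,50,99],axis=0).round(1).tolist(), 'slope',np.polyfit(q[:,0],q[:,1],1).round(3))
h=P[m&(P[...,2]>48)&(P[...,2]<60)];print('head',len(h),np.percentile(h,[1,50,99],axis=0).round(1).tolist())
col=k[np.argsort(k[:,2])][:8];print(col.round(1).tolist())
a=cv2.resize(p[180:200,216:242,::-1].astype(np.uint8),(780,600),interpolation=cv2.INTER_CUBIC);cv2.imwrite('pics/c3.png',a)
E
```

```text
key 118 140 95 [[494.5, 30.5, 123.5], [509.0, 32.2, 136.5], [521.8, 57.9, 140.0]] slope [-4.0000e-02  5.6175e+01]
key 165 180 38 [[498.4, 32.4, 166.2], [508.3, 34.1, 174.8], [520.3, 39.3, 179.3]] slope [ 0.047 10.233]
key 180 192 43 [[496.7, 32.2, 180.6], [508.5, 34.0, 186.3], [519.5, 35.8, 191.7]] slope [1.0000e-02 2.8826e+01]
head 30 [[498.3, 40.3, 48.5], [506.2, 46.3, 52.4], [514.0, 55.5, 53.9]]
[[513.7, 33.2, 123.1], [511.2, 32.7, 123.5], [508.8, 31.3, 124.6], [501.3, 31.6, 124.7], [498.9, 31.6, 124.8], [496.4, 31.7, 124.8], [503.8, 31.2, 124.9], [506.3, 30.9, 125.0]]
```

View pics/c3.png

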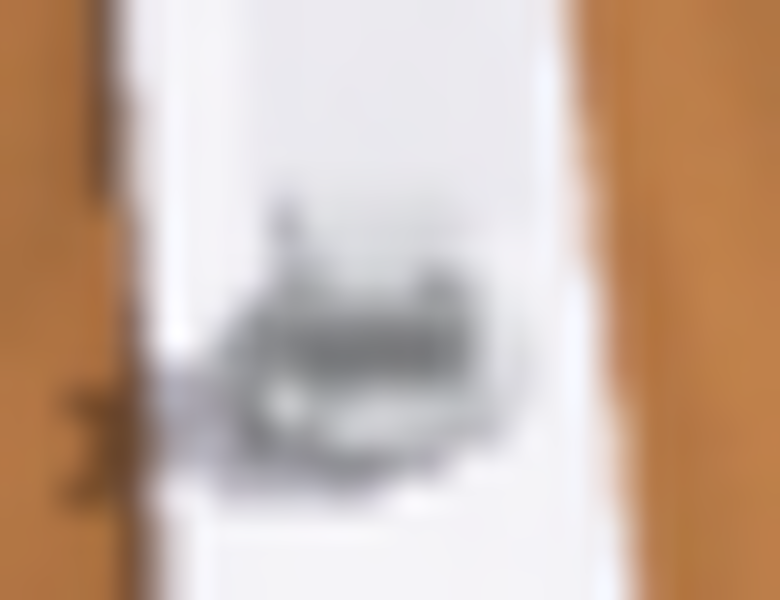

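Side crop: the head's front face spans u≈225–232 and looks nearly square-on. The key axis is at about (508.3,46) and the head at about (506.2,49), so I'll shift by (-2,+3) mm and come down.

```bash
python3 -m pendant '[[[0.5,-0.31,0.2,2,0,0,0],[0.5,0,0,2,0,0,0],[0.5,0,0,1.5,0,0,0],[0.5,0,0,1,0,0,0],[0.5,0,0,0.1,0,0,0],[0.5,0,0,0.1,0,0,0],[0.5,0,0,0,0,0,0]]]'
python3 -m pendant '[[[0.5,0,0,0.1,0,0,0],[0.5,0,0,0.1,0,0,0],[0.5,0,0,0.1,0,0,0],[0.5,0,0,0,0,0,0]]]'
```

```text
time_s: 9.48
ee_pos: [505.7, 52.1, 142.7]
orientation: [[0.044, -0.999, 0.001], [-0.999, -0.044, 0.0], [-0.0, -0.001, -1.0]]
wrist_force: [-0.4, 0.6, -2.3]
grip_width: 23.2
time_s: 9.98
ee_pos: [505.3, 52.0, 139.2]
orientation: [[0.044, -0.999, -0.0], [-0.999, -0.044, -0.0], [0.0, 0.0, -1.0]]
wrist_force: [0.1, 0.4, -1.9]
grip_width: 23.3
```

```bash
python3 - <<'E'
from h import *
print(np.mean([observe()['ee_pos'] for _ in range(3)],0))
F=[get_image('side') for _ in range(5)];d=np.median([f[1] for f in F],0)
P=np.array([world('side',u,v,d[v,u]) for v in range(120,205) for u in range(205,255) if d[v,u]>0])
k=P[(abs(P[:,0]-507)<25)&(abs(P[:,1]-47)<22)]
for lo,hi in((48,70),(55,67),(88,100),(100,112),(112,123)):
    q=k[(k[:,2]>lo)&(k[:,2]<hi)];print(lo,hi,len(q),np.percentile(q,[1,50,99],axis=0).round(1).tolist())
print(observe()['ee_pos'])
E
```

```text
[505.34539428  52.01381969 139.23440913]
48 70 77 [[493.5, 33.8, 54.7], [506.5, 35.6, 65.9], [519.7, 60.0, 69.9]]
55 67 42 [[493.4, 33.6, 55.3], [506.5, 34.9, 61.1], [519.4, 36.7, 66.9]]
88 100 14 [[499.9, 41.7, 88.3], [505.1, 43.2, 91.9], [512.4, 48.8, 95.6]]
100 112 38 [[495.5, 36.0, 101.2], [505.7, 37.1, 106.5], [518.2, 40.8, 112.0]]
112 123 31 [[496.0, 35.5, 112.7], [508.3, 37.6, 117.4], [517.9, 41.9, 122.6]]
[505.43132419  52.07422394 139.34580898]
```

The key now measures (506.5, 49), in line with the head. Lowering by feel.

```bash
python3 -m pendant '[[[0.5,0,0,0.1,0,0,0],[0.5,0,0,0.1,0,0,0],[0.5,0,0,0,0,0,0]]]'; python3 -m pendant '[[[0.5,0,0,0.1,0,0,0],[0.5,0,0,0.1,0,0,0],[0.5,0,0,0,0,0,0]]]'
```

```text
time_s: 10.6
ee_pos: [505.4, 52.0, 137.2]
orientation: [[0.044, -0.999, -0.0], [-0.999, -0.044, -0.0], [0.0, 0.0, -1.0]]
wrist_force: [-0.3, 0.5, -1.0]
grip_width: 23.4
time_s: 10.98
ee_pos: [505.3, 52.0, 135.2]
orientation: [[0.044, -0.999, -0.0], [-0.999, -0.044, -0.0], [0.0, 0.0, -1.0]]
wrist_force: [0.6, -0.5, -1.0]
grip_width: 23.6
```

```bash
for i in 1 2; do python3 -m pendant '[[[0.5,0,0,0.1,0,0,0],[0.5,0,0,0.1,0,0,0],[0.5,0,0,0,0,0,0]]]'; done
```

```text
time_s: 11.35
ee_pos: [505.4, 52.0, 133.2]
orientation: [[0.044, -0.999, -0.0], [-0.999, -0.044, -0.0], [0.0, 0.0, -1.0]]
wrist_force: [-0.1, -0.2, -1.8]
grip_width: 23.1
time_s: 11.72
ee_pos: [505.3, 52.0, 131.2]
orientation: [[0.044, -0.999, -0.0], [-0.999, -0.044, -0.0], [0.0, 0.0, -1.0]]
wrist_force: [-0.7, 0.9, -0.9]
grip_width: 23.4
```

Sliding on freely. About 4 mm to go until the hole's bottom bears.

```bash
python3 -m pendant '[[[0.5,0,0,0.1,0,0,0],[0.5,0,0,0.1,0,0,0],[0.5,0,0,0,0,0,0]]]';  python3 -m pendant '[[[0.5,0,0,0.1,0,0,0],[0.5,0,0,0,0,0,0]]]';  python3 -m pendant '[[[0.5,0,0,0.05,0,0,0],[0.5,0,0,0,0,0,0]]]'
```

```text
time_s: 12.1
ee_pos: [505.4, 52.0, 129.2]
orientation: [[0.044, -0.999, -0.0], [-0.999, -0.044, -0.0], [0.0, 0.0, -1.0]]
wrist_force: [-0.1, 0.1, -0.6]
grip_width: 23.4
time_s: 12.35
ee_pos: [505.4, 52.0, 128.2]
orientation: [[0.044, -0.999, -0.0], [-0.999, -0.044, -0.0], [0.0, 0.0, -1.0]]
wrist_force: [0.1, 0.1, -1.6]
grip_width: 23.4
time_s: 12.6
ee_pos: [505.4, 52.0, 127.8]
orientation: [[0.044, -0.999, 0.0], [-0.999, -0.044, -0.0], [0.0, -0.0, -1.0]]
wrist_force: [-0.4, -0.6, -1.1]
grip_width: 23.2
```

```bash
python3 -m pendant '[[[0.5,0,0,0.05,0,0,0],[0.5,0,0,0,0,0,0]]]';  python3 -m pendant '[[[0.5,0,0,0.03,0,0,0],[0.5,0,0,0,0,0,0]]]'
```

```text
time_s: 12.85
ee_pos: [505.5, 52.1, 127.5]
orientation: [[0.044, -0.999, 0.0], [-0.999, -0.044, -0.0], [0.0, -0.0, -1.0]]
wrist_force: [-0.4, -0.2, 1.1]
grip_width: 23.6
time_s: 13.1
ee_pos: [505.6, 52.2, 127.5]
orientation: [[0.044, -0.999, 0.001], [-0.999, -0.044, -0.0], [0.0, -0.0, -1.0]]
wrist_force: [-0.7, -0.2, 6.0]
grip_width: 23.7
```

Seated: contact at TCP 127.5, which matches 11 mm onto the head, at about 16 N/mm. Building the push now.

```bash
python3 -m pendant '[[[0.5,0,0,0.03,0,0,0],[0.5,0,0,0,0,0,0],[0.5,0,0,0,0,0,0]]]'; python3 -c "
from h import *
o=observe();print(o['wrist_force'],o['ft_torque'],o['qpos'][6])"
```

```text
time_s: 13.48
ee_pos: [505.6, 52.2, 127.4]
orientation: [[0.044, -0.999, 0.001], [-0.999, -0.044, -0.0], [0.0, -0.001, -1.0]]
wrist_force: [-2.2, -0.3, 7.2]
grip_width: 23.4
[-2.21305719 -0.26596727  7.18049314] [-0.2919825   0.56828565 -0.01851106] 2.218261138295396
```

```bash
python3 -m pendant '[[[0.5,0,0,0.04,0,0,0],[0.5,0,0,0,0,0,0],[0.5,0,0,0,0,0,0]]]'; python3 -m pendant '[[[0.5,0,0,0,0,0,3],[0.5,0,0,0,0,0,3],[0.5,0,0,0,0,0,0]]]'; python3 -c "
from h import *
o=observe();print(o['wrist_force'],o['ft_torque'],o['qpos'][6])"
```

```text
time_s: 13.85
ee_pos: [505.7, 52.3, 127.4]
orientation: [[0.044, -0.999, 0.001], [-0.999, -0.044, -0.0], [0.001, -0.001, -1.0]]
wrist_force: [-3.0, -1.4, 11.4]
grip_width: 23.3
time_s: 14.22
ee_pos: [506.1, 52.4, 127.4]
orientation: [[-0.061, -0.998, 0.002], [-0.998, 0.061, -0.0], [0.0, -0.002, -1.0]]
wrist_force: [-2.2, -0.7, 8.7]
grip_width: 23.4
[-2.17983158 -0.65632531  8.65446517] [-0.26140503  0.45454999 -0.01215216] 2.123383538339723
```

```bash
python3 -m pendant '[[[0.5,0,0,0.03,0,0,0],[0.5,0,0,0.01,0,0,3],[0.5,0,0,0.01,0,0,3],[0.5,0,0,0,0,0,0]]]'; python3 -c "
from h import *
o=observe();print(o['wrist_force'],o['ft_torque'],o['qpos'][6])"; python3 -m pendant '[[[0.5,0,0,0.01,0,0,4],[0.5,0,0,0.01,0,0,4],[0.5,0,0,0,0,0,0]]]'; python3 -c "
from h import *
o=observe();print(o['wrist_force'],o['ft_torque'],o['qpos'][6])"
```

```text
time_s: 14.72
ee_pos: [506.4, 52.4, 127.3]
orientation: [[-0.165, -0.986, 0.002], [-0.986, 0.165, -0.0], [-0.0, -0.002, -1.0]]
wrist_force: [-1.3, -1.1, 13.1]
grip_width: 23.4
[-1.32272372 -1.13322191 13.11768684] [-0.34577246  0.57135962  0.00085904] 2.0292160996394957
time_s: 15.1
ee_pos: [506.6, 52.3, 127.1]
orientation: [[-0.301, -0.954, 0.003], [-0.954, 0.301, -0.0], [-0.0, -0.003, -1.0]]
wrist_force: [-0.9, -1.6, 11.4]
grip_width: 23.2
[-0.87225365 -1.64451496 11.38220381] [-0.37466451  0.42637879 -0.02792832] 1.9045694186848314
```

```bash
cat > st.sh <<'E'
python3 -c "
from h import *
o=observe();print('F',o['wrist_force'].round(1),'q7',o['qpos'][6].round(3),'z',o['ee_pos'][2].round(2))"
E
python3 -m pendant '[[[0.5,0,-0.045,0.012,0,0,5],[0.5,0,-0.045,0.012,0,0,5],[0.5,0,-0.045,0.012,0,0,5],[0.5,0,0,0,0,0,0]]]'; sh st.sh
```

```text
time_s: 15.6
ee_pos: [507.5, 52.0, 126.8]
orientation: [[-0.538, -0.843, 0.002], [-0.843, 0.538, -0.001], [-0.001, -0.002, -1.0]]
wrist_force: [-3.1, -1.3, 12.9]
grip_width: 23.5
F [-3.1 -1.3 12.9] q7 1.675 z 126.76
```

```bash
python3 -m pendant '[[[0.5,0,-0.03,0.011,0,0,5],[0.5,0,-0.03,0.011,0,0,5],[0.5,0,-0.03,0.011,0,0,5],[0.5,0,-0.03,0.011,0,0,5],[0.5,0,0,0,0,0,0]]]'; sh st.sh
```

```text
time_s: 16.23
ee_pos: [508.2, 51.3, 126.3]
orientation: [[-0.793, -0.609, 0.002], [-0.609, 0.793, -0.001], [-0.001, -0.002, -1.0]]
wrist_force: [-4.0, -1.6, 13.7]
grip_width: 23.5
F [-4.  -1.6 13.7] q7 1.372 z 126.34
```

```bash
python3 -m pendant '[[[0.5,0.02,-0.01,0.009,0,0,5],[0.5,0.02,-0.01,0.010,0,0,5],[0.5,0,-0.026,0.010,0,0,5],[0.5,0,-0.026,0.01,0,0,5],[0.5,0,0,0,0,0,0]]]'; sh st.sh
```

```text
time_s: 16.85
ee_pos: [508.5, 50.4, 125.9]
orientation: [[-0.954, -0.301, 0.002], [-0.301, 0.954, -0.001], [-0.002, -0.001, -1.0]]
wrist_force: [-3.0, -1.1, 12.6]
grip_width: 23.3
F [-3.  -1.1 12.6] q7 1.071 z 125.95
```

```bash
python3 -m pendant '[[[0.5,0.02,-0.02,0.010,0,0,5],[0.5,0.02,-0.02,0.010,0,0,5],[0.5,0,-0.026,0.010,0,0,5],[0.5,0,-0.026,0.01,0,0,5],[0.5,0,-0.026,0.01,0,0,5],[0.5,0,0,0,0,0,0]]]'; sh st.sh
```

```text
time_s: 17.6
ee_pos: [508.5, 49.2, 125.4]
orientation: [[-0.991, 0.131, 0.003], [0.131, 0.991, -0.001], [-0.003, -0.0, -1.0]]
wrist_force: [-2.1, -1.3, 13.3]
grip_width: 23.3
F [-2.1 -1.3 13.3] q7 0.7 z 125.45
```

```bash
python3 -m pendant '[[[0.5,0.01,-0.026,0.009,0,0,5],[0.5,0.01,-0.026,0.010,0,0,5],[0.5,0,-0.026,0.010,0,0,5],[0.5,0,-0.026,0.01,0,0,5],[0.5,0,-0.026,0.01,0,0,5],[0.5,0,0,0,0,0,0]]]'; sh st.sh
```

```text
time_s: 18.35
ee_pos: [507.9, 48.0, 124.9]
orientation: [[-0.843, 0.537, 0.003], [0.537, 0.843, -0.0], [-0.003, 0.001, -1.0]]
wrist_force: [-1.9, -0.5, 12.7]
grip_width: 23.5
F [-1.9 -0.5 12.7] q7 0.33 z 124.91
```

```bash
python3 -m pendant '[[[0.5,0.01,-0.026,0.010,0,0,5],[0.5,0,-0.026,0.010,0,0,5],[0.5,0,-0.026,0.01,0,0,5],[0.5,0,0,0,0,0,0]]]'; sh st.sh
```

```text
time_s: 18.85
ee_pos: [507.4, 47.5, 124.6]
orientation: [[-0.676, 0.737, 0.003], [0.737, 0.676, -0.0], [-0.002, 0.002, -1.0]]
wrist_force: [-1.1, -0.6, 12.3]
grip_width: 23.4
F [-1.1 -0.6 12.3] q7 0.108 z 124.61
```

```bash
python3 -m pendant '[[[0.5,0.01,-0.026,0.010,0,0,5],[0.5,0,-0.026,0.011,0,0,5],[0.5,0,-0.026,0.01,0,0,5],[0.5,0,-0.026,0.011,0,0,5],[0.5,0,-0.026,0.01,0,0,5],[0.5,0,0,0,0,0,0]]]'; sh st.sh
```

```text
time_s: 19.6
ee_pos: [506.4, 46.9, 124.1]
orientation: [[-0.301, 0.954, 0.003], [0.954, 0.301, -0.0], [-0.001, 0.003, -1.0]]
wrist_force: [-1.5, -0.2, 11.6]
grip_width: 23.8
F [-1.5 -0.2 11.6] q7 -0.264 z 124.11
```

```bash
python3 -m pendant '[[[0.5,0,-0.026,0.010,0,0,5],[0.5,0,-0.026,0.010,0,0,5],[0.5,0,-0.026,0.01,0,0,5],[0.5,0,-0.026,0.01,0,0,5],[0.5,0,0,0,0,0,0]]]'; sh st.sh
```

```text
time_s: 20.23
ee_pos: [505.4, 46.8, 123.7]
orientation: [[0.043, 0.999, 0.003], [0.999, -0.043, -0.0], [0.0, 0.003, -1.0]]
wrist_force: [-1.8, 0.5, 10.9]
grip_width: 23.4
F [-1.8  0.5 10.9] q7 -0.564 z 123.71
```

```bash
python3 -m pendant '[[[0.5,0,-0.026,0.018,0,0,5],[0.5,0,-0.026,0.012,0,0,5],[0.5,0,-0.026,0.01,0,0,5],[0.5,0,-0.026,0.01,0,0,5],[0.5,0,0,0,0,0,0]]]'; sh st.sh
```

```text
time_s: 20.85
ee_pos: [504.4, 47.1, 123.2]
orientation: [[0.382, 0.924, 0.003], [0.924, -0.382, 0.0], [0.001, 0.003, -1.0]]
wrist_force: [-1.8, 0.2, 11.8]
grip_width: 23.3
F [-1.8  0.2 11.8] q7 -0.866 z 123.24
```

```bash
python3 -m pendant '[[[0.5,0,-0.026,0.011,0,0,5],[0.5,0,-0.026,0.011,0,0,5],[0.5,0,-0.026,0.01,0,0,5],[0.5,0,0,0,0,0,0]]]'; sh st.sh
```

```text
time_s: 21.35
ee_pos: [503.8, 47.4, 123.0]
orientation: [[0.608, 0.794, 0.003], [0.794, -0.608, 0.0], [0.002, 0.003, -1.0]]
wrist_force: [-1.5, 0.7, 11.0]
grip_width: 23.2
F [-1.5  0.7 11. ] q7 -1.095 z 122.96
```

```bash
python3 -m pendant '[[[0.5,0,-0.026,0.012,0,0,5],[0.5,0,-0.026,0.011,0,0,5],[0.5,0,0,0,0,0,0]]]'; sh st.sh
```

```text
time_s: 21.72
ee_pos: [503.4, 47.8, 122.7]
orientation: [[0.737, 0.676, 0.003], [0.676, -0.737, 0.0], [0.003, 0.002, -1.0]]
wrist_force: [-0.8, -0.2, 10.2]
grip_width: 23.6
F [-0.8 -0.2 10.2] q7 -1.247 z 122.73
```

```bash
python3 -m pendant '[[[0.5,0,-0.026,0.011,0,0,5],[0.5,0,-0.026,0.011,0,0,5],[0.5,0,0,0,0,0,0]]]'; sh st.sh
```

```text
time_s: 22.1
ee_pos: [503.1, 48.2, 122.5]
orientation: [[0.843, 0.538, 0.004], [0.538, -0.843, 0.0], [0.003, 0.002, -1.0]]
wrist_force: [-1.9, 0.8, 12.0]
grip_width: 23.2
F [-1.9  0.8 12. ] q7 -1.401 z 122.54
```

```bash
python3 -m pendant '[[[0.5,0,-0.026,0.011,0,0,5],[0.5,0,-0.026,0.011,0,0,5],[0.5,0,0,0,0,0,0]]]'; sh st.sh
```

```text
time_s: 22.48
ee_pos: [502.9, 48.6, 122.4]
orientation: [[0.924, 0.383, 0.004], [0.383, -0.924, 0.0], [0.004, 0.001, -1.0]]
wrist_force: [-0.7, 0.6, 11.1]
grip_width: 23.1
F [-0.7  0.6 11.1] q7 -1.555 z 122.36
```

```bash
python3 -m pendant '[[[0.5,0,-0.026,0.012,0,0,5],[0.5,0,-0.026,0.012,0,0,5],[0.5,0,0,0,0,0,0]]]'; sh st.sh
```

```text
time_s: 22.85
ee_pos: [502.8, 49.1, 122.3]
orientation: [[0.976, 0.217, 0.004], [0.217, -0.976, 0.0], [0.004, 0.001, -1.0]]
wrist_force: [-1.8, -0.1, 14.4]
grip_width: 23.4
F [-1.8 -0.1 14.4] q7 -1.709 z 122.33
```

The screw is home: z stopped while the force rose. Lifting the key straight off and carrying it to open ledge near (520,-110).

```bash
python3 -m pendant '[[[0.5,0,0,-0.1,0,0,0],[0.5,0,0,-0.4,0,0,0],[0.5,0,0,-0.6,0,0,0],[0.5,0,0,-1,0,0,0],[0.5,0,0,-3,0,0,0],[0.5,0,0,-2,0,0,0],[0.5,0,0,0,0,0,0]]]';python3 -m pendant '[[[0.5,-0.35,3.2,0,0,0,0],[0.5,-0.35,3.2,0,0,0,0],[0.5,-0.35,3.2,0,0,0,0],[0.5,-0.35,3.2,0,0,0,0],[0.5,-0.35,3.1,0,0,0,0],[0.5,0,0,0,0,0,0]]]'
python3 - <<'E'
from h import *
b,_=snap('side','s3')
cv2.imwrite('pics/s3b.png',cv2.resize(b[90:330,130:370,::-1],(600,600),interpolation=cv2.INTER_CUBIC))
print(observe()['wrist_force'],observe()['ft_torque'])
E
```

```text
time_s: 23.72
ee_pos: [501.6, 48.2, 193.0]
orientation: [[0.976, 0.216, 0.002], [0.216, -0.976, -0.0], [0.002, 0.001, -1.0]]
wrist_force: [-0.4, 0.1, -2.0]
grip_width: 24.0
time_s: 24.48
ee_pos: [517.1, -114.1, 190.1]
orientation: [[0.977, 0.212, -0.003], [0.212, -0.977, -0.001], [-0.003, 0.0, -1.0]]
wrist_force: [-0.2, 0.4, -1.6]
grip_width: 23.5
[ 0.38737923  0.91980192 -1.1161288 ] [ 0.0568997  -0.02360435  0.04599973]
```

View pics/s3b.png

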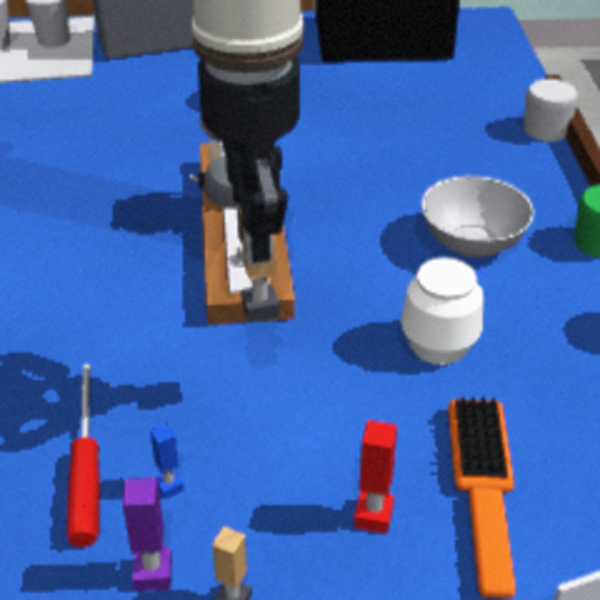

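The key (socket at (262,300)) hangs upright over clear blue ledge, and the screw at (237,258) is free of it. Setting it down.

```bash
python3 -m pendant '[[[0.5,0,0,4,0,0,0],[0.5,0,0,3,0,0,0],[0.5,0,0,2,0,0,0],[0.5,0,0,0.8,0,0,0],[0.5,0,0,0.2,0,0,0],[0.5,0,0,0,0,0,0]]]';python3 -m pendant '[[[0.5,0,0,0.1,0,0,0],[0.5,0,0,0.1,0,0,0],[0.5,0,0,0.1,0,0,0],[0.5,0,0,0,0,0,0]]]'
```

```text
time_s: 25.28
ee_pos: [519.0, -110.5, 92.1]
orientation: [[0.976, 0.217, 0.001], [0.217, -0.976, -0.0], [0.001, 0.0, -1.0]]
wrist_force: [0.5, -0.0, -1.8]
grip_width: 23.3
time_s: 25.78
ee_pos: [518.4, -110.8, 88.5]
orientation: [[0.976, 0.217, -0.0], [0.217, -0.976, -0.0], [-0.0, -0.0, -1.0]]
wrist_force: [0.1, 0.8, -2.6]
grip_width: 23.2
```

```bash
python3 -m pendant '[[[0.5,0,0,0.1,0,0,0],[0.5,0,0,0.1,0,0,0],[0.5,0,0,0.05,0,0,0],[0.5,0,0,0,0,0,0]]]';python3 -m pendant '[[[0.5,0,0,0.05,0,0,0],[0.5,0,0,0,0,0,0]]]'
```

```text
time_s: 26.28
ee_pos: [518.5, -110.7, 85.9]
orientation: [[0.976, 0.217, -0.0], [0.217, -0.976, 0.0], [-0.0, -0.0, -1.0]]
wrist_force: [-0.2, 0.0, -0.6]
grip_width: 22.9
time_s: 26.52
ee_pos: [518.6, -110.7, 85.5]
orientation: [[0.976, 0.217, 0.0], [0.217, -0.976, -0.0], [0.0, 0.0, -1.0]]
wrist_force: [-0.0, 0.8, -1.0]
grip_width: 23.0
```

```bash
python3 -m pendant '[[[0.5,0,0,0.05,0,0,0],[0.5,0,0,0,0,0,0]]]';python3 -m pendant '[[[0.5,0,0,0.03,0,0,0],[0.5,0,0,0,0,0,0]]]'
```

```text
time_s: 26.78
ee_pos: [518.7, -110.7, 85.5]
orientation: [[0.976, 0.217, 0.0], [0.217, -0.976, -0.0], [0.0, 0.0, -1.0]]
wrist_force: [-1.6, -0.0, 4.7]
grip_width: 23.4
time_s: 27.02
ee_pos: [518.7, -110.7, 85.5]
orientation: [[0.976, 0.217, 0.0], [0.217, -0.976, -0.0], [0.0, 0.0, -1.0]]
wrist_force: [-2.7, 0.3, 7.9]
grip_width: 23.4
```

```bash
python3 -m pendant '[[[0.5,0,0,-0.03,0,0,0],[3,0,0,0,0,0,0],[4.2,0,0,0,0,0,0],[4.2,0,0,0,0,0,0],[4.2,0,0,0,0,0,0],[4.2,0,0,-1,0,0,0],[4.2,0,0,-3,0,0,0],[4.2,0,0,-5,0,0,0],[4.2,0,0,-5,0,0,0],[4.2,0,0,0,0,0,0],[4.2,0,0,0,0,0,0]]]'
python3 - <<'E'
from h import *
b,d=snap('side','s4')
cv2.imwrite('pics/s4b.png',cv2.resize(b[140:290,170:320,::-1],(600,600),interpolation=cv2.INTER_CUBIC))
P=np.array([world('side',u,v,d[v,u]) for v in range(150,290) for u in range(170,320) if d[v,u]>0])
k=P[(abs(P[:,0]-518)<22)&(abs(P[:,1]+110)<22)&(P[:,2]>5)&(P[:,2]<115)]
for lo,hi in((5,15),(50,65),(65,80),(80,95)):
    q=k[(k[:,2]>lo)&(k[:,2]<hi)];print(lo,np.percentile(q,[2,50,98],axis=0).round(1).tolist())
h=P[(abs(P[:,0]-506)<9)&(abs(P[:,1]-49)<9)&(P[:,2]>44)];print('head',np.percentile(h,[50,95],axis=0).round(1).tolist())
E
```

```text
time_s: 28.4
ee_pos: [518.3, -110.8, 225.3]
orientation: [[0.976, 0.217, 0.0], [0.217, -0.976, -0.0], [0.0, 0.0, -1.0]]
wrist_force: [0.4, -0.1, -0.4]
grip_width: 42.0
5 [[506.3, -126.9, 5.5], [520.2, -122.7, 10.1], [536.7, -101.4, 14.9]]
50 [[510.0, -125.2, 51.3], [522.5, -121.4, 57.8], [535.1, -111.3, 64.8]]
65 [[508.4, -124.2, 65.6], [521.7, -121.3, 72.6], [535.3, -103.1, 79.9]]
80 [[508.9, -124.6, 80.5], [522.3, -121.2, 87.4], [535.6, -106.3, 94.4]]
head [[506.0, 46.5, 48.1], [513.2, 53.9, 49.5]]
```

View pics/s4b.png

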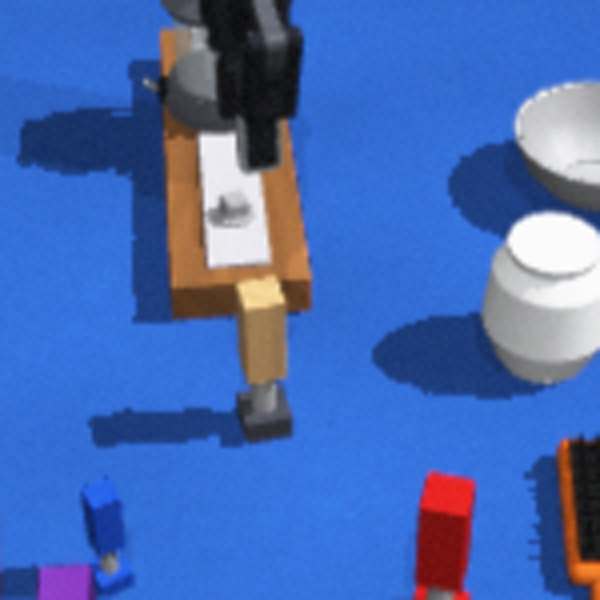

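The key stands upright, free of the gripper, with its socket at (264,415). The collar is flat on the strap at (232,210), and the head top is now at z≈48 mm, down from 53. Handing in.

```bash
python3 -c "
from h import *
print(finish_job())"
```

```text
the job is handed in; nothing more can be done
None
```

I drove the proud screw home, stood the key back on the ledge and handed the job in at about 28.5 s of the 72 s allowed. No verdict was reported.

- **Key:** I took the larger wooden key, set it over the screw and felt it seat, with its mouth about 11 mm below the top of the head.
- **Driving:** I turned it about 255° clockwise at the tool, a few degrees of which was play in the socket. The wrist force stayed mostly at 11–14 N, plus about 1.5 N of key weight. It dipped to 8.7 N in the first 6°, which was probably still in the play. The advance was steady at about 0.02 mm per degree until z stopped and the force rose, so I stopped there.
- **Final checks:** The tool went down about 5.1 mm, and the depth image shows the head top falling from about 53 to 48 mm, so the two agree. The key stands upright near (521,-110), about 160 mm from the screw. The gripper is clear at z = 225 mm with about zero force.
- **Not measured:** The slip of the thread could not be read directly. I inferred a clean cut from the steady advance. I did not measure the other things again: I never reached for them, and those visible in the last picture look in place.

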